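Cover the lens cells of an indexed optics carousel and park it

TASK

Close up the optics carousel: seat every lid that lies on the bench on the cell of its own shape and size, fully down and level, turning the carousel by its posts to bring cells out from under the clear roof. A cell whose lid is not there stays open. Last, turn the carousel until the post with the ball stands at the white index mark and leave it at rest there, with the other things on the bench left where they are.

Things in the scene. Friction and masses are not known exactly. Their poses are not given: they have to be found in the camera images.
- stage: fixed grey base of the carousel. Origin on the bench, on the carousel's vertical axis; its own -x direction is the index direction, roughly towards the robot. An index arm 30 mm wide and 12 mm high runs out along -x to 205 mm, with a white line and a small white pyramid (192 mm from the axis, tip 36 mm above the bench) as index mark
- roof_edge (a point): middle of the front edge of the clear fixed roof over the rear of the carousel: underside 135 mm, top 140 mm above the bench. In the stage's frame it covers x from -0.023 back to 0.205 and y from -0.21 to 0.21, on slim uprights at x = -0.01 and 0.19, y = -0.203 and 0.203. Before this edge the carousel is open from above
- carousel (a joint): angle of the black disc (272 mm across, top 35 mm above the bench) about the vertical axis, counter-clockwise from above, no end stops (may exceed one turn); 0 = home post at the index mark. It turns both ways against friction (0.3 N m, 2 N at a post), coasts a few degrees if pushed fast (1 rad/s), not if slow, and is turned by pushing one of four upright posts sideways
- index_point (a point): point in the air above the index arm, 158 mm from the axis in the index direction, 105 mm above the bench: where the centre of the home post's ball belongs at home
- post_home (a point): centre of the black ball (28 mm across) on top of the home post; 105 mm above the bench, 158 mm from the axis. The home post is the only one with a ball. Each post is a steel rod 14 mm across from the spoke (24 to 34 mm above the bench) up to 105 mm; going counter-clockwise seen from above come post_home, post_b, post_c, post_d at quarter turns
- post_b (a point): top centre of a plain steel post of the carousel, 14 mm across, top 105 mm above the bench, 158 mm from the axis
- post_c (a point): top centre of a plain steel post of the carousel, 14 mm across, top 105 mm above the bench, 158 mm from the axis
- post_d (a point): top centre of a plain steel post of the carousel, 14 mm across, top 105 mm above the bench, 158 mm from the axis
- cell_wide (a point): centre of the mouth of the wide round cell, an open aluminium cup on the disc: round, 82 mm across outside, 74 mm inside; rim 70 mm above the bench, floor 39 mm, mouth centre 90 mm from the axis, midway between two posts. A lens lies on its floor, well below the lid
- cell_small (a point): centre of the mouth of the small round cell, an open aluminium cup on the disc: round, 58 mm across outside, 50 mm inside; rim 70 mm above the bench, floor 39 mm, mouth centre 90 mm from the axis, midway between two posts. A lens lies on its floor, well below the lid
- cell_square (a point): centre of the mouth of the square cell, an open aluminium cup on the disc: square, 68 x 68 mm outside, 60 x 60 mm inside, two sides facing the carousel's axis and away from it; rim 70 mm above the bench, floor 39 mm, mouth centre 90 mm from the axis, midway between two posts. A lens lies on its floor, well below the lid
- cell_oblong (a point): centre of the mouth of the oblong cell, an open aluminium cup on the disc: oblong, 88 x 46 mm outside, 80 x 38 mm inside, its long side tangential (square to the line from the carousel's axis); rim 70 mm above the bench, floor 39 mm, mouth centre 90 mm from the axis, midway between two posts. A lens lies on its floor, well below the lid
- lid_wide: loose wide round lid: black flange disc 84 mm across, round plug under it 66 mm across (8 mm deep, flange 6 mm thick), aluminium bar grip on top, 40 mm along its x, 16 mm along its y, 14 to 49 mm above the origin. Origin: centre of the underside. Lies grip up or is absent. Seated, its flange rests on the rim, origin 62 mm above the bench. Any yaw fits. 140 g
- lid_small: loose small round lid: black flange disc 60 mm across, round plug under it 43 mm across (8 mm deep, flange 6 mm thick), aluminium bar grip on top, 40 mm along its x, 16 mm along its y, 14 to 49 mm above the origin. Origin: centre of the underside. Lies grip up or is absent. Seated, its flange rests on the rim, origin 62 mm above the bench. Any yaw fits. 140 g
- lid_square: loose square lid: black flange 70 x 70 mm, square plug under it 53 x 53 mm (8 mm deep, flange 6 mm thick), aluminium bar grip on top, 40 mm along its x, 16 mm along its y, 14 to 49 mm above the origin. Origin: centre of the underside. Lies grip up or is absent. Seated, its flange rests on the rim, origin 62 mm above the bench. It fits in any of the four quarter turns. 140 g
- lid_oblong: loose oblong lid: black flange 90 mm (its x) by 48 mm (its y), plug under it 73 x 31 mm (8 mm deep, flange 6 mm thick), aluminium bar grip on top, 40 mm along its x, 16 mm along its y, 14 to 49 mm above the origin. Origin: centre of the underside. Lies grip up or is absent. Seated, its flange rests on the rim, origin 62 mm above the bench. Fits either way round, grip along the cell. 140 g
- clamp_block: black clamp block with brass inlay, 75 x 45 x 54 mm, bystander among the lids. Origin: on its underside
- pedestal: steel pedestal post on a 50 mm foot, 70 mm tall, bystander among the lids. Origin: on its underside
- driver: screwdriver 190 mm long lying on the bench, bystander. Origin: on its underside
- lens_ring: black ring 52 mm across, 14 mm high, bystander. Origin: on its underside

How it is judged (in metres and radians):
At the end, for the whole second after the job is handed in: Every lid present sits in its own cell: centre within 7 mm of the cell's, plug inside and flange down (origin 58 to 65 mm above the bench), tilted less than 0.06 rad, at rest; the home post's ball is within 10 mm of the index point and the carousel is at rest (horizontal distance between lid_wide and cell_wide below 0.007 m and height (world z) of lid_wide between 0.058 and 0.065 m and angle between each of lid_wide, lid_small, lid_square, lid_oblong's own z axis and vertical below 0.06 rad and linear speed of each of lid_wide, lid_small, lid_square, lid_oblong below 0.02 m/s and horizontal distance between lid_small and cell_small below 0.007 m and height (world z) of lid_small between 0.058 and 0.065 m and horizontal distance between lid_square and cell_square below 0.007 m and height (world z) of lid_square between 0.058 and 0.065 m and horizontal distance between lid_oblong and cell_oblong below 0.007 m and height (world z) of lid_oblong between 0.058 and 0.065 m and horizontal distance between post_home and index_point below 0.01 m and velocity of joint carousel between -0.03 and 0.03 rad/s); the robot touches nothing.
It fails at once if A bystander is moved more than 60 mm (distance of any of clamp_block, pedestal, driver, lens_ring from where it was at the start of the episode above 0.06 m).
Of lid_wide, lid_small, lid_square, lid_oblong only 3 to 4 are there at a start; the rules pass over those that are not, and their reading is None.
At some moment in a run one of lid_wide, lid_small, lid_square, lid_oblong may be knocked a few centimetres aside while the robot is not near it.
It also fails if it takes over 210 s, if anything falls off the work surface, if the arm or the gripper's body presses on something with over 40 N, if the wrist force passes 120 N, or if a joint passes its speed limit or range.

ROBOT

A 6-joint arm with a two-finger parallel gripper is mounted at the origin on the work surface. World frame = base frame: x ahead of the robot, y to its left, z up, the work surface at z = 0. Lengths are in mm, angles in rad, forces in N, time in s.
With the tool pointing down it reaches from about 350 to 1000 mm from the base axis. Payload 7.1 kg.
Tool frame: the origin (TCP) lies at the very end of the fingers, on their centre line; the grasp point (between the pads) lies 19 mm behind it; z points along the fingers, y is the line along which they close (so a half turn about z gives the same grasp; the last joint's range is limited). The gripper opens to 85 mm and grips with 20 to 120 N. Pads are 22 mm wide; open, the fingers measure 114 mm over their backs; the gripper's body (76 mm by 85 mm) begins 54 mm behind the grasp point. The pads swing forward as they close: fully open they stand 13 mm farther back than shut.
Start: joints at [1.115, 0.423, 1.63, -0, 1.089, -0.019], TCP at [264.369, 566.316, 231.319] pointing down, gripper open.
Joint ranges: [-3, 3], [-0.9, 2.11], [0.09, 2.58], [-1.31, 4.45], [0.11, 2.69], [-2.54, 2.54]. Speed limits (rad/s): [2.39, 2.39, 3.01, 3.14, 3.14, 3.14].

INTERFACE

Orientations are given as a unit quaternion [w, x, y, z].
In Python, from cell import manip gives the robot as it stands.
- The arm moves only by the shell command python3 nudge.py 'ROWS' [OPENING] [FORCE]. ROWS is a JSON list that holds a single list of rows (three levels of brackets), with 1 to 10 rows, each of 6 numbers: dx, dy, dz in units of 20 mm, then a rotation vector rx, ry, rz in rad; each row shifts and turns the commanded pose from where the row before left it, along the tool's axes as they then stand; what a row does not reach is not made up. A row lasts 1/12 s, in which the tool goes at most 41.7 mm and 0.125 rad, less where a joint would pass 70% of its speed; a pose out of reach is approached as far as the arm can. OPENING is the opening from 0.0 (shut) to 1.0 (fully open), set as the command begins (- or left out keeps the last). The fingers move at their own pace and stop on an object; FORCE is the grip in N (left out, the last holds). Time passes only in rows, so rows that do not move let the fingers close. It prints the time, the measured TCP pose, the force, the opening and the grip force at its end. Input that does not fit is refused with a message, and nothing moves.
- manip.get_obs(): the state, without advancing time (a new reading comes with each control period).
- manip.read_camera(name): name is "scene" or "top"; returns the picture (480x640x3 uint8, red, green, blue); there is no depth.
- manip.get_calibration(name): a dict with "fx", "fy", "cx", "cy" (pixels), "k1" (the pictures are not rectified: a ray, as slopes to the right and down, at radius r is drawn at 1 + k1 r^2 times it, then the intrinsics apply), "T" (4x4, takes a point from camera to world coordinates). Camera axes: x right, y down, z forward; pixel columns grow to the right and rows downward; lengths in mm; the calibration is good to about 2 mm. A picture is of the moment at which its call begins. get_calibration takes no time and is no camera call.
- manip.finish_job(): hands the job in; it is judged then, once.
The state is a dict: "clock": time; "joints": joint angles; "joint_velocities": joint speeds; "effort": joint torques, N m; "position": TCP position; "orientation": TCP orientation; "wrist_force": force on the tool from outside, world axes, zero at the start; "moment": the same for the moment, N m; "opening": opening from 0.0 (shut) to 1.0 (fully open); "finger_force": force on a finger pad.
Only numpy, scipy, OpenCV 4.12 (cv2) and the standard library are available. Lean on these libraries where they do the work, as an engineer would, in place of code of your own. Each camera call takes 0.05 s, during which the arm holds its last target. There are 200 camera calls.

## Working session

There is one attempt and no reset: what is moved stays moved. The work goes in short steps, Python scripts to look and compute and a shell command to move; the robot and the scene stay as the last step left them, time stands still between calls to the robot, and variables do not carry over. Pictures are saved under pics/ and viewed, at most 14 in all, crops included, and the job is handed in when it is done.

```bash
ls; mkdir -p pics; python3 - <<'E'
from cell import manip
import cv2
for n in("scene","top"):
    c=manip.get_calibration(n);print(n,{k:(v if k!="T" else [[round(float(a),3) for a in r] for r in v]) for k,v in c.items()})
    cv2.imwrite(f"pics/{n}0.png",manip.read_camera(n)[:,:,::-1])
o=manip.get_obs();print(o)
E
```

```text
cell.py
nudge.py
pics
scene {'fx': 607.0038311856531, 'fy': 607.0038311856531, 'cx': 318.66517989378457, 'cy': 234.9449333477001, 'k1': 0.006503633955805755, 'T': [[-0.326, 0.793, -0.514, 1214.461], [0.945, 0.269, -0.184, 261.963], [-0.008, -0.546, -0.838, 1140.211], [0.0, 0.0, 0.0, 1.0]]}
top {'fx': 522.8511502793226, 'fy': 522.8511502793226, 'cx': 311.8261862375212, 'cy': 227.85983276627064, 'k1': -0.13793126791783805, 'T': [[0.026, -0.998, 0.059, 490.724], [-1.0, -0.027, -0.008, 35.595], [0.01, -0.058, -0.998, 1324.118], [0.0, 0.0, 0.0, 1.0]]}
{'clock': 0.1, 'joints': array([ 1.11501372e+00,  4.23751780e-01,  1.63062912e+00,  6.05909447e-06,
        1.08855713e+00, -1.90252054e-02]), 'joint_velocities': array([ 0.00102047, -0.00152273, -0.00216324, -0.00094837, -0.00025313,
        0.0013919 ]), 'effort': array([ 3.94441286e-04, -5.58428156e+01, -2.82446837e+01, -3.60033471e-05,
        2.96506681e-03,  1.13576885e-05]), 'position': array([264.15101777, 565.89498921, 230.62519049]), 'orientation': array([-1.60811772e-04,  2.16648438e-01,  9.76249457e-01, -6.53193683e-04]), 'wrist_force': array([ 0.61714406, -0.1307172 , -0.26763662]), 'moment': array([-0.00509942, -0.02754287,  0.03027173]), 'finger_force': 0.0, 'opening': 0.999668272330466}
```
View pics/top0.png

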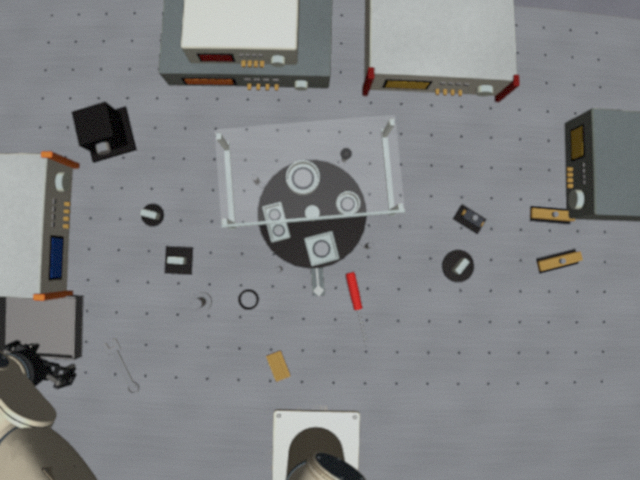

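View pics/scene0.png

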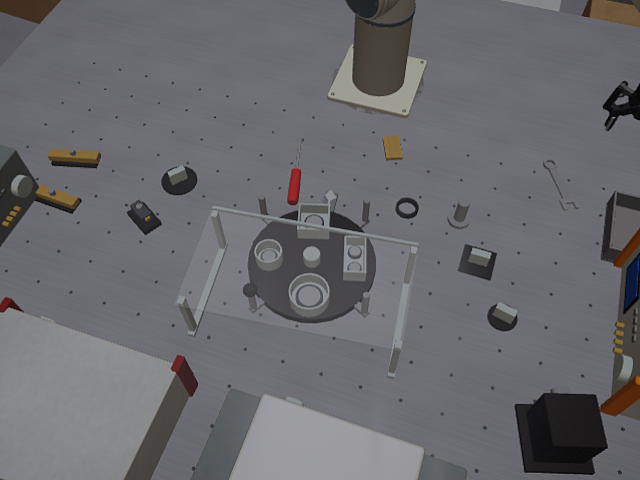

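Lids present: small (top 152,215), square (178,260) and wide (458,266). There is no oblong lid; (470,218) is the clamp block. The ball is at (346,154), at the rear, and the square cell is in front at (321,248). I'll enlarge these.

```bash
cat > h.py <<'E'
from cell import manip
import numpy as np, cv2, sys
from scipy.spatial.transform import Rotation as R
def ray(n,u,v):
    c=manip.get_calibration(n);T=np.array(c["T"])
    d=np.array([(u-c["cx"])/c["fx"],(v-c["cy"])/c["fy"]]);s=d.copy()
    for _ in range(20): s=d/(1+c["k1"]*(s@s))
    w=T[:3,:3]@np.array([s[0],s[1],1]);return T[:3,3],w/np.linalg.norm(w)
def atz(n,u,v,z):
    o,d=ray(n,u,v);return (o+d*(z-o[2])/d[2])[:2].round(1)
def tri(a,b):  # a=top px, b=scene px
    o1,d1=ray("top",*a);o2,d2=ray("scene",*b)
    k=np.linalg.lstsq(np.c_[d1,-d2],o2-o1,rcond=None)[0]
    p,q=o1+k[0]*d1,o2+k[1]*d2
    return ((p+q)/2).round(1),round(float(np.linalg.norm(p-q)),1)
def proj(n,p):
    c=manip.get_calibration(n);T=np.linalg.inv(np.array(c["T"]));q=T[:3,:3]@np.array(p,float)+T[:3,3]
    s=q[:2]/q[2];s=s*(1+c["k1"]*(s@s));return (c["fx"]*s[0]+c["cx"],c["fy"]*s[1]+c["cy"])
def crops(name,specs,s=4,imgs=None):
    """specs: (cam,x,y,w,h) side by side on rows, grid ticks each 10px"""
    out=[]
    for cam,x,y,w,h in specs:
        im=imgs[cam] if imgs else None
        if im is None: im=manip.read_camera(cam)[:,:,::-1]
        c=cv2.resize(im[y:y+h,x:x+w],None,fx=s,fy=s,interpolation=cv2.INTER_CUBIC)
        for i in range(0,w):
            if (x+i)%10==0: cv2.line(c,(i*s,0),(i*s,6),(0,255,255),1); 
            if (x+i)%20==0: cv2.putText(c,str(x+i),(i*s,16),0,.35,(0,255,255),1)
        for j in range(0,h):
            if (y+j)%10==0: cv2.line(c,(0,j*s),(6,j*s),(0,255,255),1)
            if (y+j)%20==0: cv2.putText(c,str(y+j),(8,j*s+4),0,.35,(0,255,255),1)
        out.append(c)
    return out
def wr(name,im): cv2.imwrite(f"pics/{name}.png",im)
E
python3 - <<'E'
from h import *
I={n:cv2.imread(f"pics/{n}0.png") for n in("top","scene")}
a=crops("",[("top",132,200,66,75),("top",425,235,66,75),("scene",455,240,66,95),("scene",150,150,66,50)],6,I)
wr("lids",np.hstack([np.vstack([a[0][:,:],a[3][:0]]),a[1]])[:, :792])
wr("lids2",np.hstack([a[2],np.vstack([a[3],np.zeros((270,396,3),np.uint8)])]))
b=crops("",[("top",240,140,150,150)],4,I)
wr("car",b[0])
E
```

View pics/lids.png

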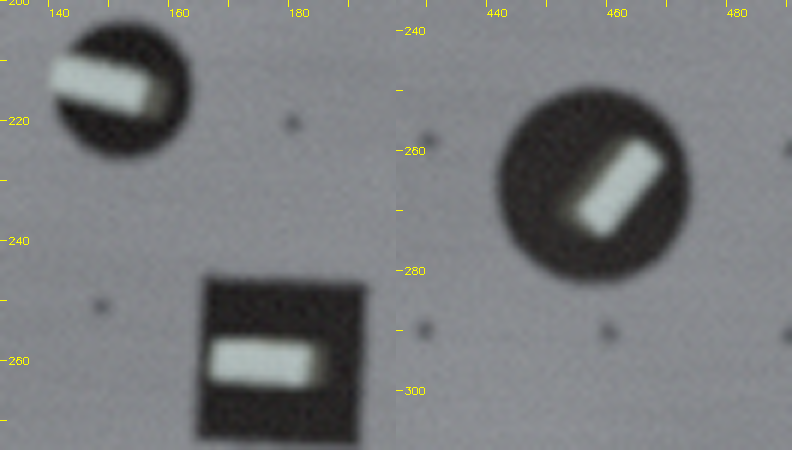

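View pics/lids2.png

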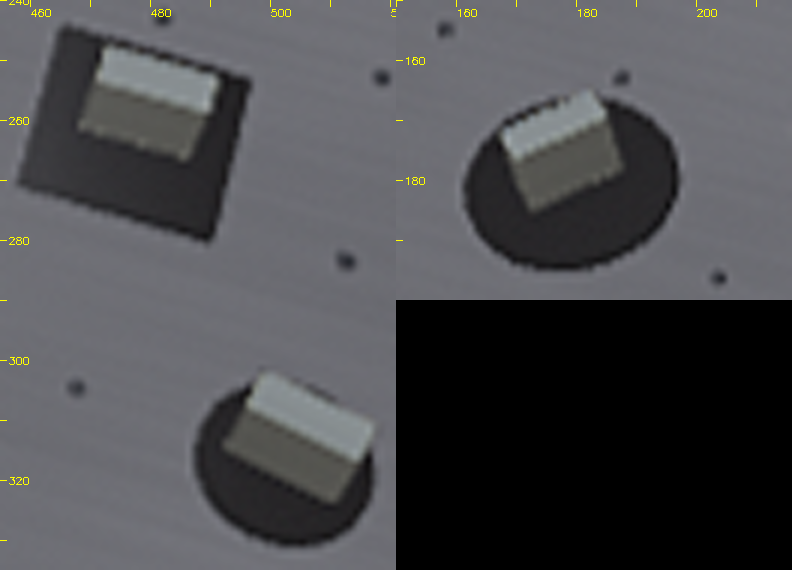

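View pics/car.png

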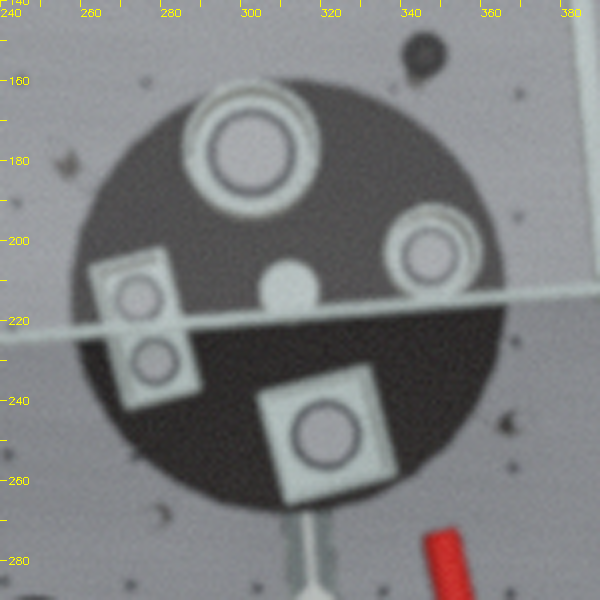

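```bash
python3 - <<'E'
from h import *
print("small",tri((148.5,214),(506.7,309.3)),"fl",atz("top",152.3,215,14))
print("square",tri((175.3,260.5),(481.2,253.3)),"fl",atz("top",178.8,260.2,14))
print("wide",tri((462.3,266.2),(176.5,170.9)),"fl",atz("top",457.9,265.8,14))
def yaw(a,b,z,cam="top"):
    p,q=atz(cam,*a,z),atz(cam,*b,z);d=q-p;return round(float(np.degrees(np.arctan2(d[1],d[0]))),1)
L=lambda x,y,ox,oy,xo=0:((x-xo)/6+ox,y/6+oy)
A=lambda x,y:L(x,y,132,200);B=lambda x,y:L(x,y,425,235,396)
print("yaw small",yaw(A(52,53),A(157,72),49),yaw(A(48,92),A(145,117),49))
print("yaw sq",yaw(A(213,337),A(311,343),49),yaw(A(207,383),A(307,388),49),"fl",yaw(A(205,276),A(366,286),14),yaw(A(197,438),A(357,445),14))
print("yaw wide",yaw(B(637,135),B(575,212),49),yaw(B(665,162),B(603,239),49))
ax=atz("top",312,213.75,35);print("axis",ax)
ball=tri((346,153.75),(250,290));print("ball",ball,np.linalg.norm(ball[0][:2]-ax))
C=lambda x,y:(240+x/4,140+y/4)
for n,p in dict(wide=(252,148),small=(433,250),square=(327,433),obl=(146,328)).items():
    q=atz("top",*C(*p),70);d=q-ax;print(n,q,np.linalg.norm(d).round(1),np.degrees(np.arctan2(d[1],d[0])).round(1))
d=ball[0][:2]-ax;print("ball ang",np.degrees(np.arctan2(d[1],d[0])))
p=atz("top",318,290,36);d=p-ax;print("pyr",p,np.linalg.norm(d),np.degrees(np.arctan2(d[1],d[0])))
# roof edge
for u,v in((222,225),(402,210)):print("roof",atz("top",u,v,140))
print("ped",atz("top",203,301,35),"ring",atz("top",248,299,14),"drv",atz("top",353,290,15),atz("top",362,335,8))
E
```

```text
small (array([589.3, 432. ,  44.2]), 1.3) fl [589.5 430.7]
square (array([476.2, 359.6,  44.1]), 1.4) fl [477.1 357.6]
wide (array([ 480.6, -350.1,   43.5]), 1.3) fl [ 481.4 -348.1]
yaw small -98.6 -102.6
yaw sq -91.7 -91.0 fl -91.8 -90.6
yaw wide 141.4 141.4
axis [601.5  25.4]
ball (array([740.5, -50.6, 102.3]), 0.5) 158.42032697857937
wide [687.1  49.8] 89.0 15.9
small [628.1 -61. ] 90.4 -72.9
square [5.161e+02 1.000e-01] 89.1 -163.5
obl [576.2 110.5] 88.8 106.6
ball ang -28.668188391531736
pyr [414.    5.7] 188.53206623808057 -174.00212901159242
roof [561.3 230.3]
roof [ 606.8 -179.3]
ped [378.6 288.5] ring [385.4 179.5] drv [414.9 -82.2] [ 302.  -108.4]
```

```bash
cat > go.py <<'E'
from h import *
# x y z yaw(tool y dir, deg): rz first, then dx dy dz in turned tool axes (tool assumed to end up pointing down)
x,y,z=map(float,sys.argv[1:4]);o=manip.get_obs()
w,a,b,c=o["orientation"];M=R.from_quat([a,b,c,w]).as_matrix()
cur=np.degrees(np.arctan2(M[1,1],M[0,1]))
yaw=float(sys.argv[4]) if len(sys.argv)>4 else cur
d=(yaw-cur+90)%180-90
t=np.radians(cur+d);ty=np.array([np.cos(t),np.sin(t)]);tx=np.array([-ty[1],ty[0]])
e=np.array([x,y])-o["position"][:2]
print("cur yaw %.1f rz %.3f | dx %.1f dy %.1f dz %.1f | j6 %.2f j1 %.2f tilt"%(cur,-np.radians(d),e@tx,e@ty,o["position"][2]-z,o["joints"][5],o["joints"][0]),M[:2,2].round(3))
E
python3 go.py 476.7 358.5 120 -1.3
```

```text
cur yaw 65.0 rz 1.157 | dx -202.5 dy 217.2 dz 110.6 | j6 -0.02 j1 1.12 tilt [-0.001 -0.001]
```

Units first: shifts go in units of 20 mm. So 5 mm is 0.25.

```bash
python3 nudge.py '[[[0,0,0.25,0,0,0.1157],[0,0,0.25,0,0,0.1157],[0,0,0.25,0,0,0.1157],[0,0,0.25,0,0,0.1157],[0,0,0.25,0,0,0.1157],[0,0,0.25,0,0,0.1157],[0,0,0.25,0,0,0.1157],[0,0,0.25,0,0,0.1157],[0,0,0.25,0,0,0.1157],[0,0,0.25,0,0,0.1157]]]' 1.0
python3 nudge.py '[[[-1.25,1.35,0,0,0,0],[-1.25,1.35,0,0,0,0],[-1.25,1.35,0,0,0,0],[-1.25,1.35,0,0,0,0],[-1.25,1.35,0,0,0,0],[-1.25,1.35,0,0,0,0],[-1.25,1.35,0,0,0,0],[-1.35,1.4,0,0,0,0],[0,0,0,0,0,0],[0,0,0,0,0,0]]]'
python3 go.py 476.7 358.5 18 -1.3
```

```text
clock: 0.93
position: [264.2, 566.0, 180.6]
orientation: [0.0, 0.717, 0.697, -0.0]
wrist_force: [-0.5, 0.3, 0.4]
opening: 1.0
finger_force: 0.0
clock: 1.77
position: [477.8, 357.7, 181.0]
orientation: [-0.0, 0.717, 0.698, -0.0]
wrist_force: [0.0, 0.0, 0.2]
opening: 0.999
finger_force: 0.0
cur yaw -1.5 rz -0.004 | dx 0.7 dy -1.1 dz 163.0 | j6 0.65 j1 0.62 tilt [-0.001 -0.   ]
```

Converted, 33 mm is 1.65, 30 mm is 1.5.

```bash
python3 nudge.py '[[[0.05,-0.05,1.65,0,0,0],[0,0,1.65,0,0,0],[0,0,1.65,0,0,0],[0,0,1.5,0,0,0],[0,0,1,0,0,0],[0,0,0.65,0,0,0],[0,0,0,0,0,0]]]'
python3 nudge.py '[[[0,0,0,0,0,0],[0,0,0,0,0,0],[0,0,0,0,0,0],[0,0,0,0,0,0],[0,0,0,0,0,0],[0,0,0,0,0,0],[0,0,0,0,0,0],[0,0,0,0,0,0],[0,0,0,0,0,0],[0,0,0,0,0,0]]]' 0.0 50
```

```text
clock: 2.35
position: [473.2, 360.1, 16.5]
orientation: [-0.0, 0.715, 0.699, -0.003]
wrist_force: [-0.9, -1.3, -0.8]
opening: 1.001
finger_force: 0.0
clock: 3.18
position: [476.4, 360.8, 20.4]
orientation: [0.0, 0.715, 0.699, 0.001]
wrist_force: [0.1, -0.6, 5.7]
opening: 0.178
finger_force: 50.3
```

Converted, -35 mm is -1.75, -25 mm is -1.25.

```bash
python3 nudge.py '[[[0,0,-0.5,0,0,0],[0,0,-1.25,0,0,0],[0,0,-1.75,0,0,0],[0,0,-1.75,0,0,0],[0,0,-1.25,0,0,0],[0,0,-0.5,0,0,0],[0,0,0,0,0,0],[0,0,0,0,0,0]]]'; python3 go.py 515.4 -0.6 158 16.5
python3 - <<'E'
from h import *
a=crops("",[("top",130,195,75,75),("scene",440,190,75,75)],5)
wr("g1",np.hstack(a))
E
```

```text
clock: 3.85
position: [475.3, 360.1, 159.0]
orientation: [-0.0, 0.715, 0.699, -0.0]
wrist_force: [-0.0, 0.4, -1.8]
opening: 0.18
finger_force: 49.3
cur yaw -1.3 rz -0.311 | dx -357.2 dy -64.0 dz 1.0 | j6 0.65 j1 0.63 tilt [-0. -0.]
```

View pics/g1.png

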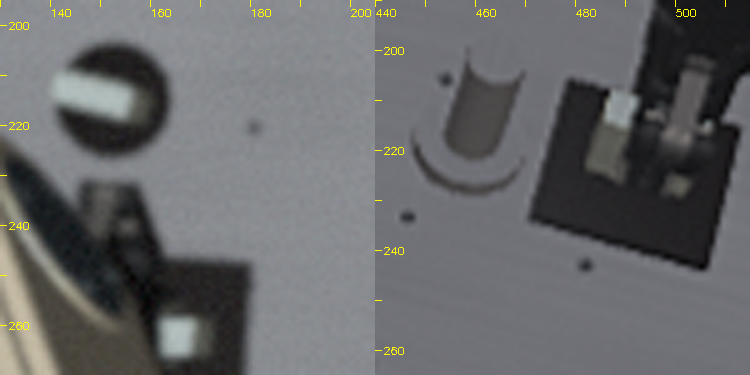

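Square lid held level. In the scene view its flange corners are at (479.4,206), (513,215.4), (506,244) and (470.8,234).

```bash
python3 - <<'E'
from h import *
c=[atz("scene",*p,152.6) for p in((479.4,206),(513,215.4),(506,244),(470.8,234))]
print(c,np.mean(c,0),[np.linalg.norm(c[i]-c[i-1]).round(1) for i in range(4)])
for i,j in((0,1),(3,2),(1,2),(0,3)):
    d=c[j]-c[i];print(np.degrees(np.arctan2(d[1],d[0])))
E
```

```text
[array([440.5, 326.3]), array([442. , 393.3]), array([513.1, 391.5]), array([512.1, 323.3])] [476.925 358.6  ] [np.float64(71.7), np.float64(67.0), np.float64(71.1), np.float64(68.2)]
88.71747291728983
89.15994613030334
-1.4502162909334366
-2.399257793252027
```

```bash
python3 nudge.py '[[[0,0,0,0,0,-0.104],[0,0,0,0,0,-0.104],[0,0,0,0,0,-0.104],[0,0,0,0,0,0]]]'; python3 go.py 515.4 0.5 158 16.5
```

```text
clock: 4.28
position: [474.6, 359.6, 157.0]
orientation: [-0.001, 0.596, 0.803, -0.002]
wrist_force: [-0.7, -0.1, -1.7]
opening: 0.173
finger_force: 49.2
cur yaw 16.8 rz 0.005 | dx -355.9 dy -62.9 dz -1.0 | j6 0.34 j1 0.63 tilt [-0.003 -0.002]
```

Converted, -40 mm is -2, -37 mm is -1.85.

```bash
python3 nudge.py '[[[-0.75,-0.15,0,0,0,0],[-1.85,-0.325,0,0,0,0],[-2,-0.35,0,0,0,0],[-2,-0.35,0,0,0,0],[-2,-0.35,0,0,0,0],[-2,-0.35,0,0,0,0],[-2,-0.35,0,0,0,0],[-2,-0.35,0,0,0,0],[-1.75,-0.325,0,0,0,0],[-1,-0.2,0,0,0,0]]]';python3 nudge.py '[[[-0.45,-0.1,0,0,0,0],[0,0,0,0,0,0],[0,0,0,0,0,0],[0,0,0,0,0,0]]]'; python3 go.py 515.4 0.5 82 16.5
```

```text
clock: 5.12
position: [514.2, 6.2, 158.5]
orientation: [-0.0, 0.6, 0.8, -0.001]
wrist_force: [-0.0, 0.4, -2.2]
opening: 0.179
finger_force: 49.2
clock: 5.45
position: [515.3, 1.8, 159.0]
orientation: [-0.0, 0.598, 0.801, -0.0]
wrist_force: [-0.1, 0.7, -2.5]
opening: 0.179
finger_force: 49.2
cur yaw 16.5 rz 0.001 | dx -1.2 dy -0.3 dz 77.0 | j6 -0.31 j1 -0.02 tilt [-0.001  0.   ]
```

Converted, 25 mm is 1.25, 13 mm is 0.65.

```bash
python3 nudge.py '[[[-0.05,0,1.25,0,0,0],[0,0,1.25,0,0,0],[0,0,0.65,0,0,0],[0,0,0.25,0,0,0],[0,0,0,0,0,0],[0,0,0,0,0,0]]]'; python3 nudge.py '[[[0,0,0.1,0,0,0],[0,0,0.1,0,0,0],[0,0,0.1,0,0,0],[0,0,0.1,0,0,0],[0,0,0,0,0,0],[0,0,0,0,0,0]]]'
```

```text
clock: 5.95
position: [516.3, 0.8, 91.6]
orientation: [0.0, 0.597, 0.802, 0.0]
wrist_force: [0.0, -0.3, -1.8]
opening: 0.176
finger_force: 49.2
clock: 6.45
position: [516.0, -0.1, 83.3]
orientation: [-0.0, 0.598, 0.802, -0.0]
wrist_force: [0.7, 0.7, -1.5]
opening: 0.177
finger_force: 49.2
```

Converted, 1 mm is 0.05.

```bash
python3 nudge.py '[[[0,0,0.05,0,0,0],[0,0,0,0,0,0],[0,0,0,0,0,0],[0,0,0,0,0,0],[0,0,0,0,0,0]]]' 0.4; python3 nudge.py '[[[0,0,-0.75,0,0,0],[0,0,-1.75,0,0,0],[0,0,-2,0,0,0],[0,0,-1.75,0,0,0],[-2,0,0,0,0,0],[-2,0,0,0,0,0],[-2,0,0,0,0,0],[-2,0,0,0,0,0],[-2,0,0,0,0,0]]]'
python3 - <<'E'
from h import *
a=crops("",[("top",240,140,150,150),("scene",240,180,150,150)],4)
for i,n in enumerate("ts"):wr("p1"+n,a[i])
E
```

```text
clock: 6.87
position: [516.2, -0.0, 82.4]
orientation: [0.0, 0.598, 0.802, 0.0]
wrist_force: [0.6, -0.1, 0.2]
opening: 0.399
finger_force: 0.0
clock: 7.62
position: [573.3, -193.5, 207.6]
orientation: [0.0, 0.598, 0.802, 0.0]
wrist_force: [0.8, 0.2, 0.6]
opening: 0.397
finger_force: 0.0
```

```bash
python3 - <<'E'
import cv2,numpy as np
a=cv2.resize(cv2.imread("pics/p1t.png"),(400,400),interpolation=cv2.INTER_AREA);b=cv2.resize(cv2.imread("pics/p1s.png"),(400,400),interpolation=cv2.INTER_AREA)
cv2.imwrite("pics/p1.png",np.hstack([a,b]))
E
```

```text
(no output)
```

View pics/p1.png

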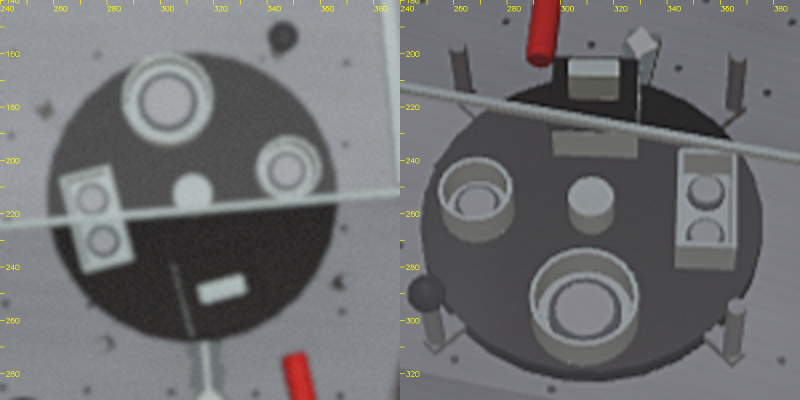

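Square lid is seated flush, the grip on its cell and the flange level. Post_d's top appears at scene (262,198). Next I'll cage post_d and turn clockwise.

```bash
python3 -c "
from h import *
print(atz('scene',262,198,105), atz('scene',366,201,105))"
python3 go.py 526.3 -113.9 75 -8.5
python3 nudge.py '[[[0,0,0,0,0,0.11],[0,0,0,0,0,0.11],[0,0,0,0,0,0.11],[0,0,0,0,0,0.106],[0,0,0,0,0,0]]]' .38;python3 go.py 526.3 -113.9 75 -8.5
```

```text
[ 530.  -110.1] [466.9 101. ]
cur yaw 16.3 rz 0.433 | dx 75.0 dy -60.2 dz 132.7 | j6 -0.63 j1 -0.35 tilt [ 0.003 -0.002]
clock: 8.13
position: [572.7, -191.2, 207.2]
orientation: [-0.0, 0.758, 0.652, -0.0]
wrist_force: [-0.3, -0.6, -0.1]
opening: 0.384
finger_force: 0.0
cur yaw -8.6 rz -0.002 | dx 69.6 dy -57.4 dz 132.2 | j6 -0.19 j1 -0.34 tilt [-0.001  0.   ]
```

```bash
python3 nudge.py '[[[1.75,-1.4,0,0,0,0],[1.8,-1.4,0,0,0,0],[0,0,0,0,0,0],[0,0,1.8,0,0,0],[0,0,1.8,0,0,0],[0,0,1.5,0,0,0],[0,0,1,0,0,0],[0,0,0.5,0,0,0],[0,0,0,0,0,0]]]'; python3 go.py 526.3 -113.9 75 -8.5
```

```text
clock: 8.88
position: [530.0, -118.8, 73.3]
orientation: [-0.002, 0.756, 0.654, -0.001]
wrist_force: [-0.7, 0.1, -0.6]
opening: 0.38
finger_force: 0.0
cur yaw -8.3 rz 0.004 | dx 4.3 dy -4.4 dz -1.7 | j6 -0.10 j1 -0.24 tilt [-0.004  0.001]
```

```bash
python3 nudge.py '[[[0,0,0,0,0,0],[0,0,0,0,0,0]]]'; python3 go.py 526.3 -113.9 75 -8.5
```

```text
clock: 9.05
position: [532.7, -119.6, 76.6]
orientation: [0.001, 0.757, 0.654, 0.001]
wrist_force: [1.0, -0.1, 0.1]
opening: 0.382
finger_force: 0.0
cur yaw -8.4 rz 0.002 | dx 4.7 dy -7.1 dz 1.6 | j6 -0.10 j1 -0.24 tilt [ 0.002 -0.001]
```

Converted, -6 mm is -0.3, 5 mm is 0.25.

```bash
python3 nudge.py '[[[0.25,-0.3,0,0,0,0],[0.207,-0.5125,0,0,0,0.07],[0.207,-0.5125,0,0,0,0.07],[0.207,-0.5125,0,0,0,0.07],[0.207,-0.5125,0,0,0,0.07],[0.207,-0.5125,0,0,0,0.07],[0.207,-0.5125,0,0,0,0.07],[0.207,-0.5125,0,0,0,0.07],[0.207,-0.5125,0,0,0,0.07],[0.207,-0.5125,0,0,0,0.07]]]'; python3 -c "
from h import *
p=manip.get_obs()['position'][:2]-[601.7,25];print(np.linalg.norm(p),np.degrees(np.arctan2(p[1],p[0]))%360)"
```

```text
clock: 9.88
position: [460.3, -42.4, 76.9]
orientation: [0.001, 0.923, 0.385, 0.002]
wrist_force: [3.5, 0.8, 0.8]
opening: 0.381
finger_force: 1.6
156.6528398281849 205.50041701636445
```

```bash
cat > ang.py <<'E'
from h import *
o=manip.get_obs();p=o['position'][:2]-[601.7,25];print("r %.1f ang %.1f j6 %.2f"%(np.linalg.norm(p),np.degrees(np.arctan2(p[1],p[0]))%360,o["joints"][5]))
E
python3 nudge.py '[[[0.207,-0.5125,0,0,0,0.07],[0.207,-0.5125,0,0,0,0.07],[0.207,-0.5125,0,0,0,0.07],[0.207,-0.5125,0,0,0,0.07],[0.207,-0.5125,0,0,0,0.07],[0.207,-0.5125,0,0,0,0.07],[0.207,-0.5125,0,0,0,0.07],[0.207,-0.5125,0,0,0,0.07],[0.207,-0.5125,0,0,0,0.07],[0.207,-0.5125,0,0,0,0.07]]]'; python3 ang.py
```

```text
clock: 10.72
position: [450.2, 65.8, 77.0]
orientation: [0.0, 0.999, 0.046, 0.002]
wrist_force: [1.5, -3.1, 0.7]
opening: 0.38
finger_force: 1.8
r 156.9 ang 164.9 j6 1.60
```

Converted, -10.25 mm is -0.5125, -6 mm is -0.3.

```bash
python3 nudge.py '[[[0.207,-0.5125,0,0,0,0.07],[0.207,-0.5125,0,0,0,0.07],[0.207,-0.5125,0,0,0,0.07],[0.207,-0.5125,0,0,0,0.07],[0.207,-0.5125,0,0,0,0.07],[0.207,-0.5125,0,0,0,0.07],[0.125,-0.3,0,0,0,0.04],[0.1,-0.25,0,0,0,0.033],[0.05,-0.15,0,0,0,0.02],[0,0,0,0,0,0]]]'; python3 ang.py
```

```text
clock: 11.55
position: [489.0, 135.8, 76.3]
orientation: [-0.001, 0.978, -0.208, 0.001]
wrist_force: [-0.4, 0.0, 0.2]
opening: 0.384
finger_force: 0.0
r 158.1 ang 135.5 j6 2.24
```

```bash
python3 nudge.py '[[[0,0,-1,0,0,0],[0,0,-2,0,0,0],[0,0,-2,0,0,0],[0,0,-0.5,0,0,-0.12],[0,0,0,0,0,-0.12],[0,0,0,0,0,-0.12],[0,0,0,0,0,-0.12],[0,0,0,0,0,-0.12],[0,0,0,0,0,-0.12],[0,0,0,0,0,-0.12]]]'; python3 go.py 420 290 185; python3 - <<'E'
from h import *
a=crops("",[("top",240,140,150,150),("scene",450,230,75,110)],4)
b=np.zeros((600,300,3),np.uint8);b[:440]=a[1];c=np.hstack([cv2.resize(a[0],(500,500)),b[:500]]);wr("p2",c)
E
```

```text
clock: 12.38
position: [487.9, 135.1, 185.7]
orientation: [-0.0, 0.977, 0.212, 0.0]
wrist_force: [-0.2, 0.4, 0.2]
opening: 0.38
finger_force: 0.0
cur yaw -65.5 rz -0.000 | dx 2.5 dy -169.1 dz 0.7 | j6 1.39 j1 0.25 tilt [0. 0.]
```

View pics/p2.png

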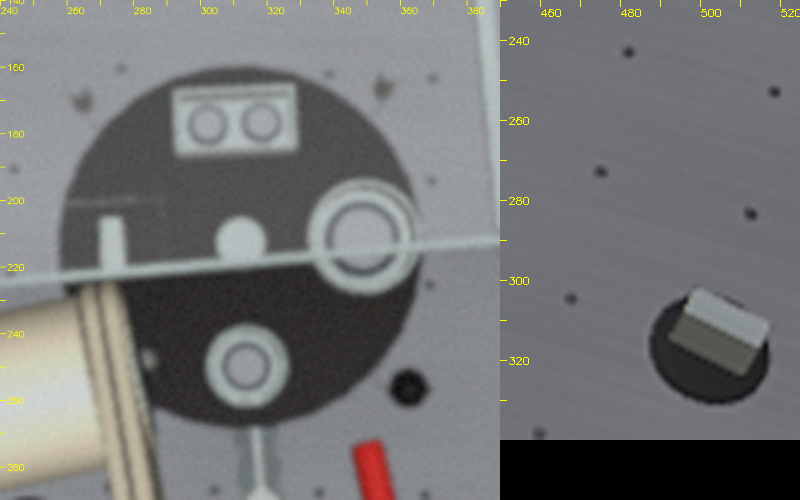

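```bash
cat > ca.py <<'E'
from h import *
ax=np.array([601.7,25])
def a(u,v,z,off):
    q=atz("top",u,v,z)-ax;print((q+ax).round(1),np.linalg.norm(q).round(1),"ball ang %.1f"%((np.degrees(np.arctan2(q[1],q[0]))-off)%360))
E
python3 -c "
from ca import *
a(313.8,249.5,70,-45);a(310.5,175.7,70,135);a(348.3,211.1,70,45);a(362.7,256.4,105,0)"
python3 go.py 589.4 431 180 -10.5
```

```text
[512.6  19.1] 89.3 ball ang 228.8
[690.8  31.8] 89.4 ball ang 229.4
[607.3 -61.6] 86.8 ball ang 228.7
[498.9 -95. ] 158.0 ball ang 229.4
cur yaw -65.8 rz -0.965 | dx 309.4 dy 45.8 dz 5.7 | j6 1.39 j1 0.25 tilt [0. 0.]
```

```bash
python3 nudge.py '[[[0,0,0,0,0,-0.12],[0,0,0,0,0,-0.12],[0,0,0,0,0,-0.12],[0,0,0,0,0,-0.12],[0,0,0,0,0,-0.12],[0,0,0,0,0,-0.12],[0,0,0,0,0,-0.12],[0,0,0,0,0,-0.125],[0,0,0,0,0,0]]]' 1.0;python3 go.py 589.4 431 180 -10.5
```

```text
clock: 13.23
position: [488.0, 135.2, 185.5]
orientation: [-0.0, 0.769, 0.639, 0.0]
wrist_force: [0.0, 0.9, 0.2]
opening: 1.002
finger_force: 0.0
cur yaw -10.5 rz -0.001 | dx 309.3 dy 45.8 dz 5.5 | j6 0.43 j1 0.25 tilt [0. 0.]
```

Converted, 35 mm is 1.75, 30 mm is 1.5.

```bash
python3 nudge.py '[[[1.5,0.2,0,0,0,0],[1.75,0.26,0,0,0,0],[1.75,0.26,0,0,0,0],[1.75,0.26,0,0,0,0],[1.75,0.26,0,0,0,0],[1.75,0.26,0,0,0,0],[1.75,0.26,0,0,0,0],[1.75,0.26,0,0,0,0],[1.5,0.26,0,0,0,0]]]';python3 nudge.py '[[[0,0,0,0,0,0],[0,0,0,0,0,0],[0,0,0,0,0,0]]]';python3 go.py 589.4 431 18 -10.5
```

```text
clock: 13.98
position: [589.3, 428.9, 185.4]
orientation: [-0.0, 0.771, 0.636, 0.0]
wrist_force: [0.0, -0.3, 0.4]
opening: 1.004
finger_force: 0.0
clock: 14.23
position: [588.5, 426.0, 184.8]
orientation: [0.0, 0.77, 0.637, -0.001]
wrist_force: [-0.2, -0.4, 0.4]
opening: 0.998
finger_force: 0.0
cur yaw -10.8 rz -0.005 | dx 5.1 dy -0.1 dz 166.8 | j6 0.80 j1 0.61 tilt [-0.001 -0.001]
```

```bash
python3 nudge.py '[[[0.25,0,1.65,0,0,0],[0,0,1.65,0,0,0],[0,0,1.65,0,0,0],[0,0,1.5,0,0,0],[0,0,1,0,0,0],[0,0,0.55,0,0,0],[0,0,0.25,0,0,0],[0,0,0,0,0,0],[0,0,0,0,0,0]]]';python3 go.py 589.4 431 18 -10.5;python3 nudge.py '[[[0,0,0,0,0,0],[0,0,0,0,0,0],[0,0,0,0,0,0],[0,0,0,0,0,0],[0,0,0,0,0,0],[0,0,0,0,0,0],[0,0,0,0,0,0],[0,0,0,0,0,0],[0,0,0,0,0,0],[0,0,0,0,0,0]]]' 0.0 50; python3 nudge.py '[[[0,0,-0.5,0,0,0],[0,0,-1.25,0,0,0],[0,0,-1.75,0,0,0],[0,0,-1.75,0,0,0],[0,0,-1.25,0,0,0],[0,0,-0.5,0,0,0],[0,0,0,0,0,0],[0,0,0,0,0,0]]]'; python3 go.py 511.9 18.7 158
python3 - <<'E'
from h import *
a=crops("",[("scene",470,230,75,90)],6)
wr("g2",a[0])
E
```

```text
clock: 14.98
position: [590.9, 431.6, 21.7]
orientation: [0.0, 0.77, 0.638, 0.001]
wrist_force: [0.0, 0.2, -0.8]
opening: 0.995
finger_force: 0.0
cur yaw -10.7 rz -0.003 | dx -0.9 dy -1.4 dz 3.7 | j6 0.80 j1 0.61 tilt [0.001 0.001]
clock: 15.82
position: [590.4, 431.9, 20.8]
orientation: [0.0, 0.769, 0.639, 0.0]
wrist_force: [-0.4, 1.1, 4.2]
opening: 0.174
finger_force: 49.9
clock: 16.48
position: [589.6, 431.1, 159.6]
orientation: [-0.0, 0.769, 0.639, -0.001]
wrist_force: [0.0, -0.2, -2.9]
opening: 0.181
finger_force: 49.1
cur yaw -10.6 rz -0.000 | dx -419.7 dy -0.5 dz 1.6 | j6 0.80 j1 0.62 tilt [-0.001 -0.001]
```

View pics/g2.png

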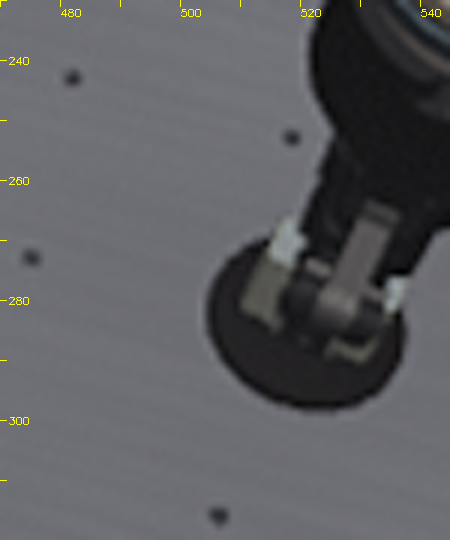

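Converted, -10 mm is -0.5, -40 mm is -2.

```bash
python3 nudge.py '[[[0,0,-1,0,0,0],[0,0,-1.5,0,0,0],[-0.5,0,-0.5,0,0,0],[-1.75,0,0,0,0,0],[-2,0,0,0,0,0],[-2,0,0,0,0,0],[-2,0,0,0,0,0],[-2,0,0,0,0,0],[-2,0,0,0,0,0],[-2,0,0,0,0,0]]]';python3 nudge.py '[[[-2,0,0,0,0,0],[-2,0,0,0,0,0],[-1.25,0,0,0,0,0],[-0.6,0,0,0,0,0],[0,0,0,0,0,0],[0,0,0,0,0,0],[0,0,0,0,0,0]]]';python3 go.py 511.9 18.7 92
```

```text
clock: 17.37
position: [535.6, 148.9, 218.3]
orientation: [-0.001, 0.769, 0.639, -0.001]
wrist_force: [0.3, -0.0, -1.0]
opening: 0.177
finger_force: 49.1
clock: 17.95
position: [516.2, 37.1, 219.7]
orientation: [-0.0, 0.769, 0.639, -0.0]
wrist_force: [-0.4, -1.2, -1.9]
opening: 0.18
finger_force: 49.1
cur yaw -10.6 rz -0.000 | dx -18.9 dy -0.8 dz 127.7 | j6 0.23 j1 0.05 tilt [-0.001  0.   ]
```

Converted, -18.5 mm is -0.925, -1 mm is -0.05.

```bash
python3 nudge.py '[[[-0.925,-0.05,0,0,0,0],[0,0,1.5,0,0,0],[0,0,1.75,0,0,0],[0,0,1.75,0,0,0],[0,0,0.95,0,0,0],[0,0,0.35,0,0,0],[0,0,0,0,0,0],[0,0,0,0,0,0],[0,0,0,0,0,0]]]';python3 go.py 511.9 18.7 82
```

```text
clock: 18.7
position: [513.1, 18.9, 95.6]
orientation: [0.001, 0.769, 0.639, 0.001]
wrist_force: [0.5, 0.7, -0.8]
opening: 0.174
finger_force: 49.1
cur yaw -10.6 rz -0.000 | dx -0.5 dy -1.2 dz 13.6 | j6 0.20 j1 0.01 tilt [0.003 0.   ]
```

Converted, 3 mm is 0.15, 2 mm is 0.1.

```bash
python3 nudge.py '[[[0,-0.05,0.15,0,0,0],[0,0,0.15,0,0,0],[0,0,0.1,0,0,0],[0,0,0.1,0,0,0],[0,0,0.1,0,0,0],[0,0,0,0,0,0],[0,0,0,0,0,0]]]'
```

```text
clock: 19.28
position: [511.0, 18.5, 82.7]
orientation: [0.0, 0.769, 0.639, 0.0]
wrist_force: [-1.4, 0.3, 4.3]
opening: 0.179
finger_force: 49.9
```

Converted, -20 mm is -1, -40 mm is -2.

```bash
python3 nudge.py '[[[0,0,0,0,0,0],[0,0,0,0,0,0],[0,0,0,0,0,0],[0,0,0,0,0,0]]]' 0.47; python3 nudge.py '[[[0,0,-0.75,0,0,0],[0,0,-1.75,0,0,0],[0,0,-2,0,0,0],[0,0,-1,0,0,0],[0,0,0,0,0,0.11],[0,0,0,0,0,0.11],[0,0,0,0,0,0.11],[0,0,0,0,0,0.11],[0,0,0,0,0,0.09],[0,0,0,0,0,0]]]';python3 go.py 498 -94.2 86 -41
python3 - <<'E'
from h import *
a=crops("",[("scene",240,170,190,140)],4)
wr("p3",a[0])
E
```

```text
clock: 19.62
position: [510.9, 18.6, 82.2]
orientation: [0.0, 0.769, 0.639, 0.0]
wrist_force: [0.7, 0.6, -0.8]
opening: 0.467
finger_force: 0.0
clock: 20.45
position: [510.7, 18.6, 192.3]
orientation: [-0.0, 0.91, 0.414, -0.0]
wrist_force: [-0.3, 0.2, 0.3]
opening: 0.471
finger_force: 0.0
cur yaw -41.1 rz -0.003 | dx -93.5 dy 64.4 dz 106.3 | j6 0.73 j1 0.01 tilt [-0.  0.]
```

View pics/p3.png

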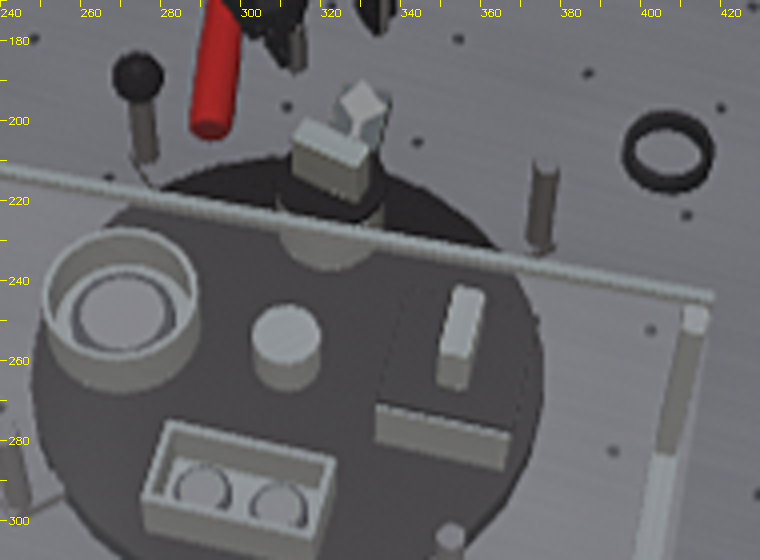

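Small lid seated level on its cell. The ball appears at scene (274.5,189.3).

Units first: shifts go in units of 20 mm. So -31 mm is -1.55, 21.5 mm is 1.075.

```bash
python3 -c "
from h import *
print(tri((362.7,256.4),(274.5,189.25)))"
python3 nudge.py '[[[-1.55,1.075,0,0,0,0],[-1.55,1.075,0,0,0,0],[-1.55,1.075,0,0,0,0],[0,0,0,0,0,0],[0,0,0,0,0,0]]]'; python3 go.py 498 -94.2 86 -41
```

```text
(array([498.7, -94.6, 103.2]), 1.2)
clock: 20.92
position: [498.3, -95.6, 192.2]
orientation: [-0.0, 0.91, 0.415, -0.0]
wrist_force: [-0.3, 1.0, -0.4]
opening: 0.469
finger_force: 0.0
cur yaw -41.0 rz -0.000 | dx 0.9 dy -1.1 dz 106.2 | j6 0.50 j1 -0.21 tilt [-0.  0.]
```

```bash
python3 nudge.py '[[[0,-0.05,1.5,0,0,0],[0,0,1.5,0,0,0],[0,0,1.25,0,0,0],[0,0,0.7,0,0,0],[0,0,0.35,0,0,0],[0,0,0,0,0,0],[0,0,0,0,0,0]]]';python3 nudge.py '[[[0.014,-0.475,0,0,0,0.06],[0.014,-0.475,0,0,0,0.06],[0.014,-0.475,0,0,0,0.06],[0.014,-0.475,0,0,0,0.06],[0.014,-0.475,0,0,0,0.06],[0.014,-0.475,0,0,0,0.06],[0.014,-0.475,0,0,0,0.06],[0.014,-0.475,0,0,0,0.06],[0.014,-0.475,0,0,0,0.06],[0.014,-0.475,0,0,0,0.06]]]';python3 ang.py
```

```text
clock: 21.5
position: [498.1, -92.7, 86.6]
orientation: [-0.0, 0.909, 0.416, -0.0]
wrist_force: [0.9, -0.2, 0.4]
opening: 0.471
finger_force: 0.0
clock: 22.33
position: [450.2, -13.5, 88.0]
orientation: [0.001, 0.992, 0.127, 0.002]
wrist_force: [1.8, -1.3, -0.4]
opening: 0.47
finger_force: 1.2
r 156.3 ang 194.2 j6 1.26
```

Converted, -9.5 mm is -0.475, -8 mm is -0.4.

```bash
python3 nudge.py '[[[0.014,-0.475,0,0,0,0.06],[0.014,-0.475,0,0,0,0.06],[0.014,-0.475,0,0,0,0.06],[0.014,-0.475,0,0,0,0.06],[0.01,-0.4,0,0,0,0.05],[0.005,-0.25,0,0,0,0.03],[0,-0.15,0,0,0,0.02],[0,0,0,0,0,0],[0,0,0,0,0,0]]]';python3 ang.py
```

```text
clock: 23.08
position: [444.6, 40.1, 87.4]
orientation: [-0.0, 0.999, -0.041, 0.001]
wrist_force: [-0.1, 0.1, 0.2]
opening: 0.47
finger_force: 0.0
r 157.9 ang 174.5 j6 1.72
```

Converted, -35 mm is -1.75, -40 mm is -2.

```bash
python3 nudge.py '[[[0,0,-1,0,0,0],[0,0,-1.75,0,0,0],[0,0,-2,0,0,0],[0,0,0,0,0,0.118],[0,0,0,0,0,0.118],[0,0,0,0,0,0.118],[0,0,0,0,0,0.118],[0,0,0,0,0,0.118],[0,0,0,0,0,0]]]' 1.0;python3 go.py 481 -349 180 51.4
```

```text
clock: 23.83
position: [443.8, 39.7, 181.9]
orientation: [-0.0, 0.943, -0.332, 0.0]
wrist_force: [0.3, 0.5, -0.6]
opening: 0.996
finger_force: 0.0
cur yaw -128.8 rz -0.004 | dx 271.6 dy 280.5 dz 1.9 | j6 2.31 j1 0.06 tilt [0.001 0.   ]
```

```bash
python3 nudge.py '[[[0.9,0.95,0,0,0,0],[1.3,1.35,0,0,0,0],[1.3,1.35,0,0,0,0],[1.3,1.35,0,0,0,0],[1.3,1.35,0,0,0,0],[1.3,1.35,0,0,0,0],[1.3,1.35,0,0,0,0],[1.3,1.35,0,0,0,0],[1.3,1.35,0,0,0,0],[1,1,0,0,0,0]]]';python3 nudge.py '[[[0.6,0.6,0,0,0,0],[0,0,0,0,0,0],[0,0,0,0,0,0],[0,0,0,0,0,0]]]';python3 go.py 481 -349 18 51.4
python3 - <<'E'
from h import *
I={n:manip.read_camera(n)[:,:,::-1] for n in("top","scene")}
a=crops("",[("top",270,180,100,100),("top",420,220,75,60),("scene",140,140,75,60)],4,I)
wr("p4",np.hstack([a[0],np.vstack([a[1],a[2]])[:400]]))
E
```

```text
clock: 24.67
position: [476.6, -316.1, 181.8]
orientation: [0.0, 0.944, -0.329, 0.001]
wrist_force: [0.7, 0.9, -0.4]
opening: 0.999
finger_force: 0.0
clock: 25.0
position: [478.1, -328.5, 181.1]
orientation: [-0.0, 0.944, -0.33, -0.001]
wrist_force: [0.3, 0.7, 0.9]
opening: 1.003
finger_force: 0.0
cur yaw -128.5 rz 0.001 | dx 15.0 dy 14.2 dz 163.1 | j6 1.62 j1 -0.62 tilt [-0.001  0.001]
```

View pics/p4.png

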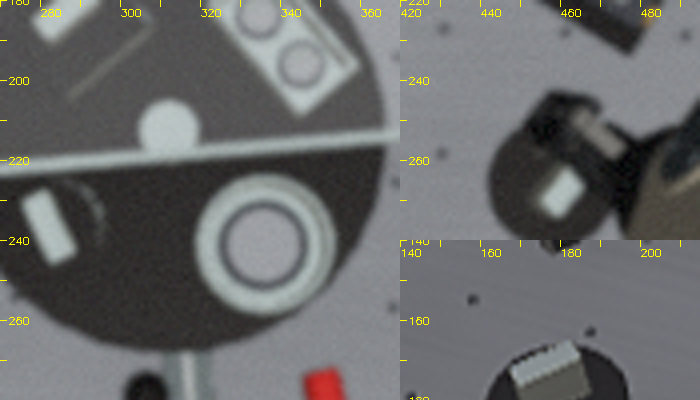

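```bash
python3 -c "
from ca import *
a(336.4,241.1,70,45);a(306.75,276.75,105,0)"
python3 nudge.py '[[[0.75,0.71,1.5,0,0,0],[0,0,1.5,0,0,0],[0,0,1.65,0,0,0],[0,0,1.5,0,0,0],[0,0,1,0,0,0],[0,0,0.6,0,0,0],[0,0,0.25,0,0,0],[0,0,0,0,0,0],[0,0,0,0,0,0]]]';python3 go.py 481 -349 18 51.4
```

```text
[534.2 -34.6] 90.0 ball ang 176.4
[448.2  34.3] 153.8 ball ang 176.5
clock: 25.85
position: [482.2, -350.4, 22.3]
orientation: [0.0, 0.944, -0.33, 0.001]
wrist_force: [0.5, 0.1, 0.7]
opening: 1.0
finger_force: 0.0
cur yaw -128.6 rz 0.000 | dx -1.8 dy -0.3 dz 4.3 | j6 1.60 j1 -0.65 tilt [ 0.001 -0.001]
```

```bash
python3 nudge.py '[[[-0.075,0,0.1,0,0,0],[0,0,0,0,0,0],[0,0,0,0,0,0],[0,0,0,0,0,0],[0,0,0,0,0,0],[0,0,0,0,0,0],[0,0,0,0,0,0],[0,0,0,0,0,0],[0,0,0,0,0,0],[0,0,0,0,0,0]]]' 0.0 50; python3 nudge.py '[[[0,0,-0.5,0,0,0],[0,0,-1.25,0,0,0],[0,0,-1.75,0,0,0],[0,0,-1.75,0,0,0],[0,0,-1.25,0,0,0],[0,0,-1.25,0,0,0],[0,0,-0.5,0,0,0],[0,0,0,0,0,0],[0,0,0,0,0,0]]]'; python3 go.py 534.5 -34.9 180
python3 - <<'E'
from h import *
a=crops("",[("scene",140,90,100,100)],5)
wr("g3",a[0])
E
```

```text
clock: 26.68
position: [480.6, -349.6, 19.8]
orientation: [0.0, 0.944, -0.331, 0.0]
wrist_force: [0.4, 0.0, 5.8]
opening: 0.179
finger_force: 50.4
clock: 27.43
position: [480.0, -349.1, 184.0]
orientation: [-0.0, 0.944, -0.331, -0.0]
wrist_force: [-0.7, 0.1, -2.9]
opening: 0.174
finger_force: 49.5
cur yaw -128.6 rz -0.000 | dx -153.5 dy -279.5 dz 4.0 | j6 1.60 j1 -0.65 tilt [-0.  0.]
```

View pics/g3.png

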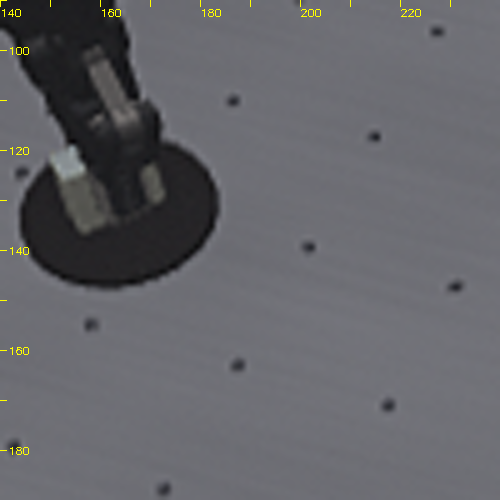

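```bash
python3 -c "
from h import *
print(atz('scene',163.8,132.2,178))"
python3 nudge.py '[[[-0.5,-0.9,0,0,0,0],[-0.85,-1.6,0,0,0,0],[-0.95,-1.75,0,0,0,0],[-0.95,-1.75,0,0,0,0],[-0.95,-1.75,0,0,0,0],[-0.95,-1.75,0,0,0,0],[-0.95,-1.75,0,0,0,0],[-0.95,-1.75,0,0,0,0],[-0.6,-1,0,0,0,0],[0,0,0,0,0,0]]]';python3 nudge.py '[[[0,0,0,0,0,0],[0,0,0,0,0,0],[0,0,0,0,0,0]]]';python3 go.py 534.5 -34.9 95
```

```text
[ 483.7 -347.4]
clock: 28.32
position: [534.7, -30.9, 182.1]
orientation: [-0.0, 0.944, -0.329, -0.002]
wrist_force: [0.0, -0.5, -1.5]
opening: 0.178
finger_force: 49.5
clock: 28.57
position: [534.9, -36.0, 183.3]
orientation: [0.0, 0.944, -0.331, -0.001]
wrist_force: [-0.5, 0.5, -0.6]
opening: 0.179
finger_force: 49.5
cur yaw -128.7 rz -0.000 | dx -1.0 dy -0.6 dz 88.3 | j6 2.16 j1 -0.09 tilt [-0.002 -0.   ]
```

Converted, -1 mm is -0.05, 30 mm is 1.5.

```bash
python3 nudge.py '[[[-0.05,-0.03,1.25,0,0,0],[0,0,1.5,0,0,0],[0,0,1.1,0,0,0],[0,0,0.5,0,0,0],[0,0,0,0,0,0],[0,0,0,0,0,0],[0,0,0,0,0,0]]]';python3 go.py 534.5 -34.9 82;python3 nudge.py '[[[0,0,0.15,0,0,0],[0,0,0.15,0,0,0],[0,0,0.15,0,0,0],[0,0,0.1,0,0,0],[0,0,0.1,0,0,0],[0,0,0,0,0,0],[0,0,0,0,0,0]]]'
```

```text
clock: 29.15
position: [536.1, -34.5, 98.4]
orientation: [-0.0, 0.944, -0.331, 0.001]
wrist_force: [0.8, -1.2, -1.7]
opening: 0.179
finger_force: 49.5
cur yaw -128.7 rz -0.000 | dx -1.0 dy 1.3 dz 16.4 | j6 2.16 j1 -0.09 tilt [ 0.002 -0.   ]
clock: 29.73
position: [535.0, -33.9, 84.2]
orientation: [0.0, 0.944, -0.331, -0.0]
wrist_force: [0.3, 0.3, -1.6]
opening: 0.184
finger_force: 49.5
```

```bash
python3 nudge.py '[[[0,0,0.075,0,0,0],[0,0,0.05,0,0,0],[0,0,0,0,0,0],[0,0,0,0,0,0]]]'; python3 nudge.py '[[[0,0,0,0,0,0],[0,0,0,0,0,0],[0,0,0,0,0,0],[0,0,0,0,0,0]]]' 0.47; python3 nudge.py '[[[0,0,-0.75,0,0,0],[0,0,-1.75,0,0,0],[0,0,-2,0,0,0],[0,0,-1,0,0,0],[0,0,0,0,0,-0.12],[0,0,0,0,0,-0.12],[0,0,0,0,0,-0.12],[0,0,0,0,0,-0.12],[0,0,0,0,0,-0.13],[0,0,0,0,0,0]]]';python3 go.py 444 34.6 86 -93.5
python3 - <<'E'
from h import *
I={n:manip.read_camera(n)[:,:,::-1] for n in("top","scene")}
a=crops("",[("scene",240,160,170,150)],4,I)
wr("p5",a[0])
E
```

```text
clock: 30.07
position: [535.2, -34.0, 81.8]
orientation: [0.0, 0.944, -0.331, 0.0]
wrist_force: [-0.0, -0.6, -1.4]
opening: 0.18
finger_force: 49.6
clock: 30.4
position: [535.2, -34.0, 81.9]
orientation: [-0.0, 0.944, -0.331, 0.0]
wrist_force: [-0.4, 0.4, 0.3]
opening: 0.47
finger_force: 0.0
clock: 31.23
position: [535.1, -34.0, 191.9]
orientation: [0.0, 0.999, -0.032, 0.0]
wrist_force: [-0.3, -0.1, -0.5]
opening: 0.468
finger_force: 0.0
cur yaw -93.7 rz -0.004 | dx -95.1 dy -62.9 dz 105.9 | j6 1.55 j1 -0.09 tilt [ 0. -0.]
```

View pics/p5.png

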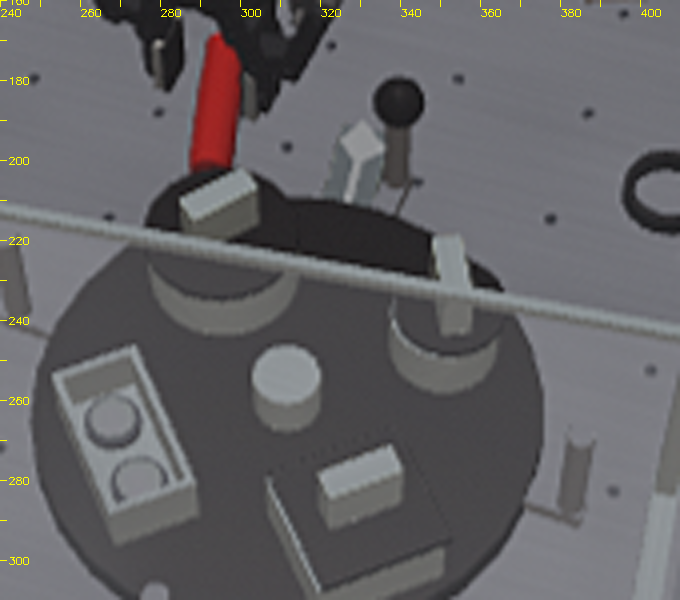

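All three lids look seated. The ball is at scene (339.8,185.3) and the pyramid tip near (330.5,192.5).

```bash
python3 -c "
from h import *
ax=np.array([601.7,25])
def f(q):
    q=q-ax;print(np.linalg.norm(q),np.degrees(np.arctan2(q[1],q[0]))%360)
t=tri((318,290),(330.5,192.5));print(t);f(t[0][:2])
f(atz('scene',339.75,185.25,105));f(atz('top',306.75,276.75,105))
f(atz('top',318,290,36));f(atz('scene',330.5,192.5,36))
# white line on arm, z 12: hub end
f(atz('top',316.7,268,12))"
python3 nudge.py '[[[-1.6,-1.05,0,0,0,0],[-1.6,-1.05,0,0,0,0],[-1.55,-1.05,0,0,0,0],[0,0,0,0,0,0],[0,0,0,0,0,0],[0,0,0,0,0,0]]]';python3 go.py 444 34.6 86 -93.5
```

```text
(array([413.6,   5.3,  27.3]), 0.6)
189.1287920968143 185.97887782779554
157.35742753362493 176.13748437617494
153.7814683243726 176.53289770120375
188.6896393552121 185.87072963526757
182.58940275930587 185.65751259400852
135.04684372468694 186.4198407461791
clock: 31.83
position: [445.6, 35.5, 192.3]
orientation: [0.0, 0.999, -0.035, 0.001]
wrist_force: [-0.1, 0.2, -0.5]
opening: 0.472
finger_force: 0.0
cur yaw -94.0 rz -0.010 | dx -1.6 dy 1.0 dz 106.3 | j6 1.69 j1 0.05 tilt [ 0.002 -0.   ]
```

Converted, 25 mm is 1.25, 30 mm is 1.5.

```bash
python3 nudge.py '[[[-0.075,0.05,1.5,0,0,0],[0,0,1.5,0,0,0],[0,0,1.25,0,0,0],[0,0,0.7,0,0,0],[0,0,0.35,0,0,0],[0,0,0,0,0,0],[0,0,0,0,0,0]]]';python3 nudge.py '[[[0,0,0,0,0,0],[0,0,0,0,0,0],[0,0,0,0,0,0],[0,0,0,0,0,0],[0,0,0,0,0,0],[0,0,0,0,0,0]]]' 0.3 20;python3 ang.py;python3 go.py 444.6 8.5 86 -84
```

```text
clock: 32.42
position: [444.1, 34.2, 85.9]
orientation: [0.0, 0.999, -0.035, 0.0]
wrist_force: [0.6, -0.3, 0.6]
opening: 0.468
finger_force: 0.0
clock: 32.92
position: [444.4, 34.5, 86.7]
orientation: [-0.0, 0.999, -0.035, 0.001]
wrist_force: [1.0, -1.3, 7.0]
opening: 0.313
finger_force: 20.2
r 157.6 ang 176.5 j6 1.69
cur yaw -94.0 rz -0.174 | dx -2.5 dy 25.9 dz 0.7 | j6 1.69 j1 0.05 tilt [ 0.003 -0.   ]
```

```bash
python3 nudge.py '[[[0,0.15,0,0,0,-0.019],[0.005,0.225,0,0,0,-0.028],[0.005,0.225,0,0,0,-0.028],[0.005,0.225,0,0,0,-0.028],[0.005,0.225,0,0,0,-0.028],[0,0.15,0,0,0,-0.019],[0,0.1,0,0,0,-0.014],[0,0,0,0,0,0],[0,0,0,0,0,0],[0,0,0,0,0,0]]]';python3 ang.py;python3 go.py 444.6 8.5 86 -84
```

```text
clock: 33.75
position: [445.0, 8.5, 86.8]
orientation: [0.0, 0.999, 0.047, 0.002]
wrist_force: [1.6, -2.3, 6.7]
opening: 0.312
finger_force: 20.2
r 157.6 ang 186.0 j6 1.47
cur yaw -84.6 rz -0.010 | dx -0.4 dy -0.1 dz 0.8 | j6 1.47 j1 -0.01 tilt [ 0.003 -0.   ]
```

Release, rise, move clear and take the final look.

Converted, -40 mm is -2, -35 mm is -1.75.

```bash
python3 nudge.py '[[[0,0,0,0,0,0],[0,0,0,0,0,0],[0,0,0,0,0,0],[0,0,0,0,0,0]]]' 0.47; python3 nudge.py '[[[0,0,-0.75,0,0,0],[0,0,-1.75,0,0,0],[0,0,-2,0,0,0],[0,0,-1.5,0,0,0],[0,-1.5,0,0,0,0],[0,-2,0,0,0,0],[0,-2,0,0,0,0],[0,-2,0,0,0,0],[0,-2,0,0,0,0],[0,0,0,0,0,0]]]'
python3 nudge.py '[[[0,-2,0,0,0,0],[0,-2,0,0,0,0],[0,-2,0,0,0,0],[0,0,0,0,0,0],[0,0,0,0,0,0],[0,0,0,0,0,0]]]'
python3 - <<'E'
from h import *
I={n:manip.read_camera(n)[:,:,::-1] for n in("top","scene")}
a=crops("",[("top",250,170,100,130),("scene",270,150,100,130)],4,I)
wr("p6",np.hstack(a))
E
```

```text
clock: 34.08
position: [443.1, 8.6, 85.7]
orientation: [-0.0, 0.999, 0.047, -0.0]
wrist_force: [0.1, -0.3, 0.4]
opening: 0.467
finger_force: 0.0
clock: 34.92
position: [425.0, 203.3, 206.1]
orientation: [-0.001, 0.999, 0.05, 0.001]
wrist_force: [-0.9, -0.4, -0.3]
opening: 0.471
finger_force: 0.0
clock: 35.42
position: [413.6, 316.6, 205.3]
orientation: [0.001, 0.999, 0.048, -0.001]
wrist_force: [-0.9, -0.4, 0.4]
opening: 0.473
finger_force: 0.0
```

View pics/p6.png

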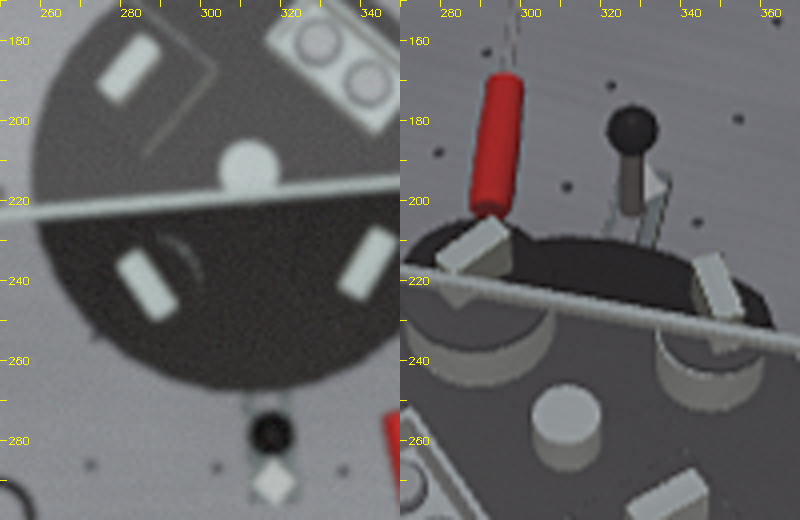

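```bash
python3 -c "
from ca import *
a(317.75,278.25,105,0)
q=atz('scene',270+232/4,150+132/4,105)-ax;print(q+ax,np.degrees(np.arctan2(q[1],q[0]))%360)
print(manip.get_obs()['wrist_force'])
print(manip.finish_job())"
```

```text
[445.4   8.6] 157.2 ball ang 186.0
[447.    9.7] 185.64824737373524
[ 0.6301582   0.52993943 -0.26514669]
the job is handed in; nothing more can be done
None
```

The square, small round and wide round lids are seated on their own cells. The oblong lid was absent, so its cell stays open. The ball stands at the index mark (186.0° measured against 186.0°) with the arm clear, and the job is handed in; no verdict came back.

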